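Latch the service hatch of the lab box

TASK

The sprung hatch on the white service box stands ajar: press its lid gently down onto the sealing strip and, while holding it down, turn the wing knob clockwise until its hidden tongue has swung fully behind the front frame edge, then let go, so that the lid stays shut. If the tongue is pointing out over the frame edge, turn it back to the side first. Feel for the seal, do not crush it or force the tongue against the edge, and leave the other things on the bench alone.

Things in the scene. Friction and masses are not known exactly. Their poses are not given: they have to be found in the camera images.
- case: White steel service box fixed to the bench, 260 (x) by 300 (y) by 120 mm high; origin at the centre of its underside, z up, -x is its front, facing the robot. Its left part (+y, 86 mm wide) is a solid deck 120 mm high; the rest is an open compartment under the hatch.
- edge_nominal (a point): Nominal middle of the upper face of the front frame edge, a fixed flat steel bar 5 mm thick, 32 mm wide, along the case's y, 113 mm above the bench. The true edge, with its strip, is up to 8 mm higher or lower (shimmed) from box to box: this point does not show it, so it must be felt. Axes as the case's.
- strip_nominal (a point): Nominal middle of the top of the 5 mm sealing strip lying on the frame edge, 192 mm from the hinge (truly up to 8 mm higher or lower, with the edge). It gives 1 mm per 10 N. The lid must squash it about 1 mm (10 N) for the tongue to pass below the edge; 12 to 16 N is right; over 22 N on the strip (2.2 mm) crushes it.
- lid_hinge (a point): Middle of the lid's hinge line, along the case's y at the rear of the opening, 118 mm above the bench, level with the lid's underside. Axes are the lid's: z its normal (up), -x along the lid to its front edge. Aluminium lid: 200 mm from hinge to front edge, 176 mm wide, 6 mm thick, about 0.35 kg.
- lid (a joint): Lid angle in rad: 0 when level (its underside then just meets a strip at nominal height), growing as the front rises. A spring hinge holds the lid ajar at about 0.12 to 0.18 and opens it again if it is let go unlatched. Seal aside, holding it at 0 takes about 5 to 9 N down at the knob, about 1 N less for each 4 mm higher.
- knob_wing (a point): Centre of the wing of the black wing knob, on its axis: the lid's normal 160 mm from the hinge, mid-width. The wing is an upright bar 44 mm long (point y), 12 thick (x), 28 high (z); its centre is 22.5 mm above the lid's upper face. Below it a hub, 28 mm across, 8 high. A small white ridge on top marks the -y end.
- tongue_tip (a point): Middle of the tip of the steel tongue under the lid, turned by the knob; it points the way of the white ridge, to 45 mm from the knob's axis, 14 mm wide, 6 mm thick. Its upper face is 9 mm below the lid's underside. Axes as the knob's.
- knob (a joint): Knob angle in rad, growing clockwise seen from above. 0 (a stop): tongue points right (case -y). Below about 0.45 it clears the frame edge and the lid can be shut. 1.57: tongue points straight to the front, fully behind (below) the edge; stop at 1.6. It turns stiffly (0.06 N m) and stays where it is left.
- jar: Small amber jar, 40 mm wide and 52 mm high, standing on the left deck of the case; a bystander, not to be moved. Origin at the middle of its underside.
- beaker: Glass beaker, 68 mm wide, 90 mm high, left of the case; a bystander, not to be moved. Origin at the middle of its underside.
- reagent: Amber reagent bottle, 72 mm wide, 150 mm high, left of the case at the back; a bystander, not to be moved. Origin at the middle of its underside.
- driver: Screwdriver lying right of the case; a bystander, not to be moved. Origin at the tool's middle underside, its length along x.
- spanner: Open-ended wrench lying right of the case; a bystander, not to be moved. Origin at the tool's middle underside, its length along x.
- dish: Shallow white dish, 90 mm wide, 18 mm high, at the right front; a bystander, not to be moved. Origin at the middle of its underside.
- wash: White bottle, 60 mm wide, 130 mm high, right of the case at the back; a bystander, not to be moved. Origin at the middle of its underside.

How it is judged:
By the outcome, as a careful person would: the job done as asked, in the order asked, and still so for the second after the job is handed in, with the robot touching nothing.
It also fails if it takes over 70 s, if anything falls off the work surface, if the arm or the gripper's body presses on something with over 40 N, if the wrist force passes 120 N, or if a joint passes its speed limit or range.

ROBOT

A 6-joint arm with a two-finger parallel gripper is mounted at the origin on the work surface. World frame = base frame: x ahead of the robot, y to its left, z up, the work surface at z = 0. Lengths are in m, angles in rad, forces in N, time in s.
With the tool pointing down it reaches from about 0.25 to 0.775 m from the base axis. Payload 4 kg.
Tool frame: the origin (TCP) lies between the finger pads; the fingertips stand 14 mm ahead of it and the grasp point (between the pads) lies 5 mm behind it (tip_reach is the distance from the TCP to the fingertips, in m); z points along the fingers, y is the line along which they close (so a half turn about z gives the same grasp; the last joint's range is limited). The gripper opens to 94 mm and grips with 3 to 60 N. Pads are 16 mm wide; open, the fingers measure 119 mm over their backs; the gripper's body (75 mm by 177 mm) begins 78 mm behind the grasp point.
Start: joints at [-0.103, 0.087, 1.371, -0, 1.684, -0.103], TCP at [0.55, -0, 0.22] pointing down, gripper open.
Joint ranges: [-3.1, 3.1], [-0.76, 2.03], [0.27, 2.55], [-1.08, 4.22], [0.17, 2.65], [-2.57, 2.57]. Speed limits (rad/s): [2.79, 2.79, 3.14, 3.14, 3.14, 3.14].

INTERFACE

Orientations are given as [roll, pitch, yaw] about the fixed x, y, z axes, in that order (R = Rz(yaw) Ry(pitch) Rx(roll)).
In Python, from bench import * gives the robot as it stands. The module is installed in compiled form; this text tells all that it offers.
- The arm moves only by the tool servo_tool, never from a script. Its argument "targets" is a list of rows, each a list of 4 numbers: the shift along the tool's x, y, z in cm, then the turn about the tool's z in degrees. A call has 1 to 8 rows; each row is the pose to reach, as a shift and turn from the pose commanded when the call began, along the tool's axes at that moment; what a row does not reach only later rows make up. A row lasts 1/8 s, in which the tool goes at most 62.5 mm and 10.7 degrees, less where a joint would pass 70% of its speed; a pose out of reach is approached as far as the arm can. A call with a gripper value outside its range is refused whole. "claw" is the closure in counts, from 0 (fully open) to 255 (shut), set as the call begins (left out, the last holds). The fingers move at their own pace and stop on an object; the grip force is fixed at half the most. Time passes only in rows, so rows that repeat a pose let the fingers close. It gives the time, the measured TCP pose, the force, the opening and the grip force at its end, in the units of the state.
- get_obs(): the state, without advancing time (a new reading comes with each control period).
- snapshot(name): name is "scene" or "side" or "wrist"; returns the picture (400x640x3 uint8, blue, green, red); there is no depth.
- camera_model(name): a dict with "camera_matrix" (3x3 intrinsics, pixels), "camera_from_world" (4x4, takes a point from world to camera coordinates). Camera axes: x right, y up, looking along -z (the intrinsics and any distortion apply to the point x, -y, -z); pixel columns grow to the right and rows downward; lengths in m; the calibration is good to about 2 mm. A picture is of the moment at which its call begins: read the wrist's pose just before it. camera_model takes no time and is no camera call; for the wrist camera it gives the pose at the moment of the call.
- close_job(): hands the job in; it is judged then, once.
The state is a dict: "time": time; "joint_positions": joint angles; "qvel": joint speeds; "joint_torque": joint torques, N m; "tool_pos": TCP position; "ee_rot": TCP orientation; "wrist_force": force on the tool from outside, world axes, zero at the start; "wrist_torque": the same for the moment, N m; "width": finger opening in m; "finger_force": force on a finger pad.
Only numpy, scipy, OpenCV 4.12 (cv2) and the standard library are available. Lean on these libraries where they do the work, as an engineer would, in place of code of your own. Each camera call takes 0.05 s, during which the arm holds its last target. There are 200 camera calls.

## Working session

There is one attempt and no reset: what is moved stays moved. The work goes in short steps, Python scripts to look and compute and a tool call to move; the robot and the scene stay as the last step left them, time stands still between calls to the robot, and variables do not carry over. Pictures are saved under pics/ and viewed, at most 13 in all, crops included, and the job is handed in when it is done.

Besides the shell and the picture viewer there is one more tool, called as name(argument=value, ...), one argument or row to a line, values as JSON. servo_tool: Moves the arm, as the interface text tells. Its arguments: {"type":"object","properties":{"targets":{"type":"array"},"claw":{"type":"number"}},"required":["targets"]}

```bash
mkdir -p pics; python3 - <<'E'
from bench import *
import cv2
o=get_obs(); print(o)
for n in ("scene","side","wrist"):
    m=camera_model(n); cv2.imwrite(f"pics/{n}0.png",snapshot(n)); print(n,m)
E
```

```text
{'time': 0.0, 'joint_positions': array([-1.03060573e-01,  8.79749772e-02,  1.37224447e+00, -2.39536875e-05,
        1.68360563e+00, -1.03078719e-01]), 'qvel': array([-0.0004997 , -0.00213618, -0.00018731,  0.00113727,  0.00161806,
       -0.00052103]), 'joint_torque': array([ 1.28542815e-03, -3.40182602e+01, -3.02423716e+01,  7.18220207e-02,
        3.29729996e-02, -1.13141955e-04]), 'tool_pos': array([5.49480281e-01, 6.27635636e-05, 2.18298204e-01]), 'ee_rot': array([-3.13936964e+00, -2.06026302e-04,  1.57081157e+00]), 'wrist_force': array([ 0.31985209, -0.51980842,  0.90127626]), 'wrist_torque': array([0.03028028, 0.00155026, 0.03394816]), 'finger_force': 0.0, 'width': 0.09398880464841375}
scene {'camera_matrix': array([[374.80799488,   0.        , 320.64498385],
       [  0.        , 374.80799488, 201.15382659],
       [  0.        ,   0.        ,   1.        ]]), 'camera_from_world': array([[ 0.81336183,  0.58148098, -0.01795587, -0.43601211],
       [-0.4484056 ,  0.64628577,  0.61745212,  0.14597416],
       [ 0.37064128, -0.49416047,  0.7864035 , -1.37995689],
       [ 0.     
[... 333 characters left out ...]
282789,  0.79804995, -0.20362751],
       [-0.24811008,  0.75887266,  0.60212431, -1.0313703 ],
       [ 0.        ,  0.        ,  0.        ,  1.        ]])}
wrist {'camera_matrix': array([[287.94791951,   0.        , 314.11620365],
       [  0.        , 287.94791951, 202.71871117],
       [  0.        ,   0.        ,   1.        ]]), 'camera_from_world': array([[ 9.99998115e-01, -4.73220019e-05, -1.94096835e-03,
        -5.48941388e-01],
       [-3.98343010e-04,  9.73435380e-01, -2.28961575e-01,
         2.33085393e-02],
       [ 1.90024218e-03,  2.28961917e-01,  9.73433526e-01,
        -3.89224717e-01],
       [ 0.00000000e+00,  0.00000000e+00,  0.00000000e+00,
         1.00000000e+00]])}
```

View pics/scene0.png

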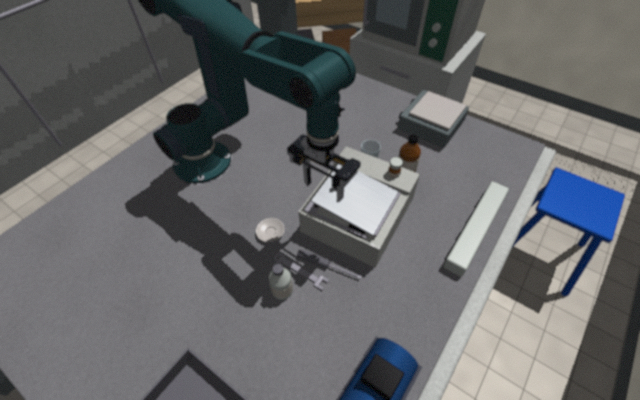

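View pics/side0.png

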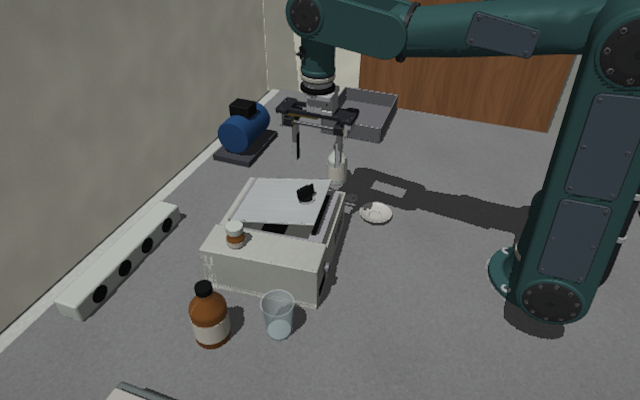

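View pics/wrist0.png

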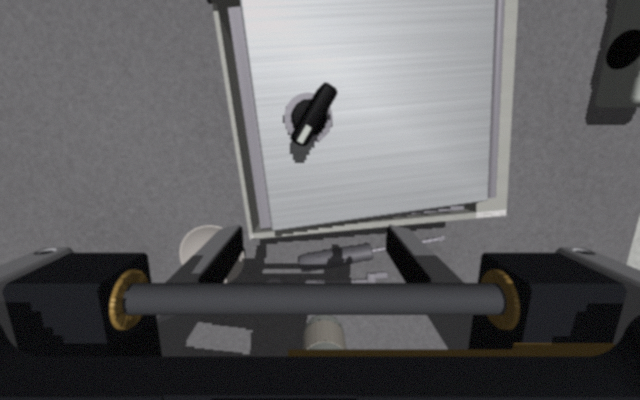

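The lid is ajar. In the wrist view the knob hub is at about (308,118), with the wing running from (300,138) at the ridge to (330,88). The ridge points right and partly to the front, so the tongue is out over the edge. I'll move over the knob for a closer look.

```bash
cat > h.py <<'E'
from bench import *
import numpy as np, cv2
def ray(n,px,z,m=None):
    m=m or camera_model(n); K=m["camera_matrix"];T=m["camera_from_world"];R=T[:3,:3];c=-R.T@T[:3,3]
    d=R.T@(np.array([1,-1,-1])*(np.linalg.inv(K)@[px[0],px[1],1]))
    return c+d*(z-c[2])/d[2]
def proj(n,P,m=None):
    m=m or camera_model(n); T=m["camera_from_world"];p=T[:3,:3]@np.array(P)+T[:3,3]
    q=m["camera_matrix"]@(p*[1,-1,-1]); return q[:2]/q[2]
E
python3 - <<'E'
from h import *
for p,z in [((250,237),.12),((505,214),.12),((515,5),.12),((218,10),.12),((272,228),.145),((491,200),.12),((302,138),.178),((331,88),.178),((316,112),.178)]: print(p,ray("wrist",p,z).round(4))
print("side")
for p,z in [((203,248),.12),((324,272),.12),((345,193),.12),((334,180),.15),((306,190),.178),((235,246),.12)]: print(p,ray("side",p,z).round(4))
E
```

```text
(250, 237) [ 0.4873 -0.0296  0.12  ]
(505, 214) [ 0.73   -0.0065  0.12  ]
(515, 5) [0.7116 0.1686 0.12  ]
(218, 10) [0.4712 0.1652 0.12  ]
(272, 228) [ 0.5127 -0.0122  0.145 ]
(491, 200) [0.7149 0.0071 0.12  ]
(302, 138) [0.5409 0.0644 0.178 ]
(331, 88) [0.5607 0.097  0.178 ]
(316, 112) [0.5507 0.0817 0.178 ]
side
(203, 248) [0.7038 0.281  0.12  ]
(324, 272) [0.4404 0.256  0.12  ]
(345, 193) [ 0.4782 -0.0135  0.12  ]
(334, 180) [ 0.5094 -0.0165  0.15  ]
(306, 190) [0.5458 0.0828 0.178 ]
(235, 246) [0.6435 0.2519 0.12  ]
```

servo_tool(
  targets=[
    [3, -0.5, -2, 0],
    [6, -1, -4, 0],
    [9, -1.5, -6, 0],
    [9, -1.5, -6, 0],
    [9, -1.5, -6, 0],
    [9, -1.5, -6, 0],
  ],
)

```text
time: 0.9
tool_pos: [0.5348, 0.089, 0.2781]
ee_rot: [-3.139, 0.001, 1.569]
wrist_force: [-0.4, 0.0, 0.4]
width: 0.0942
finger_force: 0.0
```

```bash
python3 - <<'E'
from h import *
o=get_obs(); print(o["tool_pos"],o["ee_rot"],o["wrist_force"])
im=snapshot("wrist"); cv2.imwrite("pics/w1.png",im)
s=snapshot("side"); cv2.imwrite("pics/s1.png",cv2.resize(s[150:320,180:380],None,fx=3.5,fy=3.5,interpolation=cv2.INTER_CUBIC))
E
```

```text
[0.53475326 0.08903778 0.27806382] [-3.13924200e+00  5.13526731e-04  1.56949503e+00] [-0.37500074  0.0077212   0.35803453]
```

View pics/w1.png

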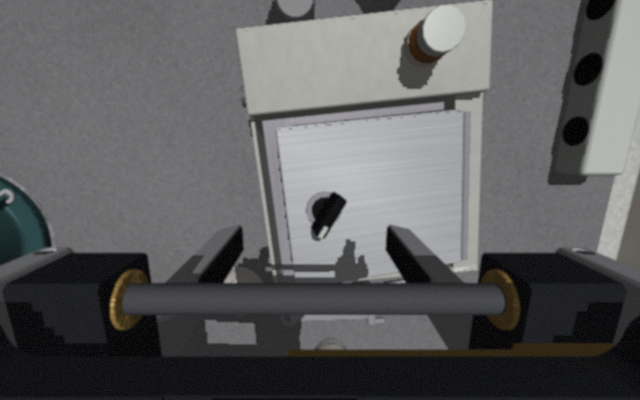

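View pics/s1.png

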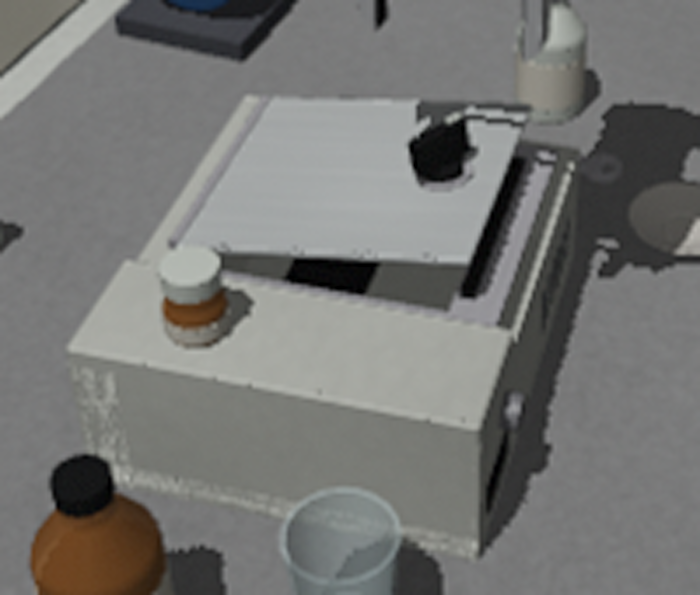

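```bash
python3 - <<'E'
from h import *
from scipy.optimize import least_squares
mw=camera_model("wrist");ms=camera_model("side")
L=[("wrist",(238,28),(-.13,.15)),("wrist",(491,2),(.13,.15)),("wrist",(485,91),(.13,.064)),("wrist",(248,116),(-.13,.064)),
("side",(317.4,272.3),(-.13,.15)),("side",(199.4,250),(.13,.15)),("side",(344.9,195.7),(-.13,-.15))]
def W(p,l,z): c,s=np.cos(p[2]),np.sin(p[2]); return np.array([p[0]+c*l[0]-s*l[1],p[1]+s*l[0]+c*l[1],z])
f=lambda p:np.concatenate([proj(n,W(p,l,.12),mw if n=="wrist" else ms)-px for n,px,l in L])
r=least_squares(f,[.59,.12,.05],loss="soft_l1");p=r.x;print("case",p,f(p).round(1))
def lidp(a,hx,u,v,w): # u forward of hinge, v lateral (lid mid), w above underside
    return (hx-u*np.cos(a)+w*np.sin(a), v, .118+u*np.sin(a)+w*np.cos(a))
# lid corners top face: front-left, rear-left(463,110), and side view front-right/left, wing top ends
q=[("wrist",(278,127),(200,88,6)),("wrist",(463,111),(0,88,6)),("side",(180+466/3.5,150+262/3.5),(200,88,3)),("side",(180+525/3.5,150+110/3.5),(200,-88,6))]
def g(x):
    out=[]
    for n,px,(u,v,w) in q:
        X,Y,Z=lidp(x[0],x[1],u/1e3,x[2]+v/1e3,w/1e3); out.append(proj(n,W(p,(X,Y),Z),mw if n=="wrist" else ms)-px)
    return np.concatenate(out)
r=least_squares(g,[.15,.1,-.04]);x=r.x;print("lid a,hx,vmid",x,g(x).round(1))
for w in (28.5,):
    X,Y,Z=lidp(x[0],x[1],.16,x[2],w/1e3);k=W(p,(X,Y),Z);print("wing centre",k,proj("wrist",k,mw),proj("side",k,ms))
X,Y,Z=lidp(x[0],x[1],.16,x[2],.0425);zt=Z;print("top",W(p,(X,Y),Z))
A=ray("wrist",(319,236),zt);B=ray("wrist",(340,199),zt);print(A,B,(A+B)/2,"ang from -y cw",np.degrees(np.arctan2(-(A-B)[0],-(A-B)[1])),"case yaw",np.degrees(p[2]))
im=snapshot("wrist")[170:270,260:400];cv2.imwrite("pics/k1.png",cv2.resize(im,None,fx=5,fy=5,interpolation=cv2.INTER_CUBIC))
E
```

```text
case [0.5960246  0.12358191 0.09418156] [-5.3 -0.1  2.  -2.2  4.2  0.8 -2.5  0.3  0.2 -0.2 -0.6 -1.6  1.9 -8.3]
lid a,hx,vmid [ 0.1389102   0.10290314 -0.04024782] [-1.6  0.9  2.7 -1.   0.6  1.1  1.8 -1.6]
wing centre [0.54842889 0.07865899 0.1683797 ] [328.22243513 214.64873958] [305.59408561 192.101108  ]
top [0.55035879 0.07884129 0.18224484]
[0.53913943 0.06135153 0.18224484] [0.55853256 0.09759515 0.18224484] [0.548836   0.07947334 0.18224484] ang from -y cw 28.150209217930847 case yaw 5.396206026855684
```

View pics/k1.png

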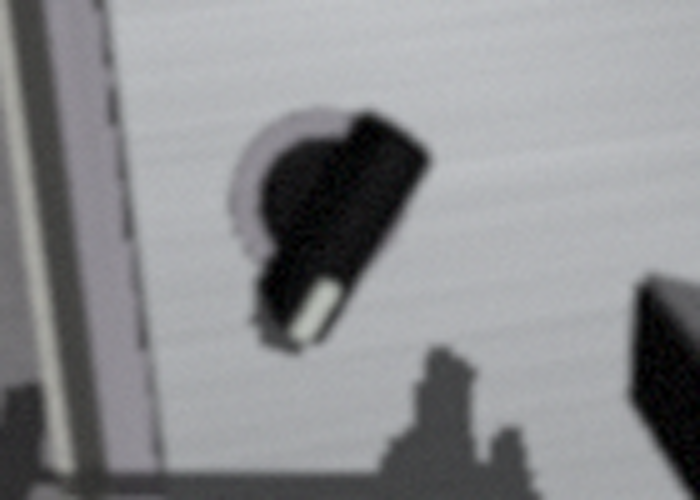

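The wing centre comes out at about (0.549, 0.079, 0.168) and the lid angle at about 0.14. The case yaw is about 5.4°, so the knob angle is about 33° (0.58 rad) and the tongue is over the edge. I'll approach the wing aligned and part-open.

servo_tool(
  targets=[
    [-0.5, 0.7, 1.5, 10],
    [-1.0, 1.4, 3, 20],
    [-1.0, 1.4, 4.5, 28],
    [-1.0, 1.4, 4.5, 28],
    [-1.0, 1.4, 4.5, 28],
    [-1.0, 1.4, 4.5, 28],
  ],
  claw=180,
)

```text
time: 1.8
tool_pos: [0.5494, 0.08, 0.2355]
ee_rot: [3.14, -0.001, 1.083]
wrist_force: [0.2, -0.3, -0.2]
width: 0.0374
finger_force: 0.0
```

```bash
python3 - <<'E'
from h import *
o=get_obs(); print(o["tool_pos"],o["ee_rot"],o["wrist_force"],o["width"])
k=o["tool_pos"].copy();k[2]=.182
im=snapshot("wrist");print(proj("wrist",k)); cv2.imwrite("pics/w2.png",im)
E
```

```text
[0.54936728 0.07999577 0.23552565] [ 3.14004060e+00 -8.85084679e-04  1.08318519e+00] [ 0.16117143 -0.25693098 -0.18510812] 0.03737442671578388
[314.46020072 221.14689978]
```

View pics/w2.png

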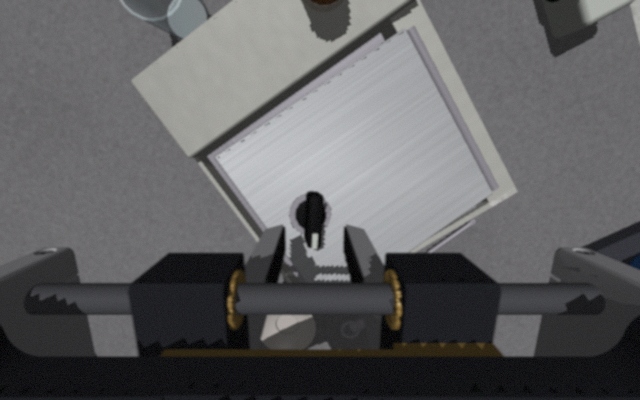

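The wing is well centred: its top runs (314,193) to (316,247), and the TCP projects to (314,221). Next I'll lower around it without gripping, so the tilted lid isn't pulled down.

servo_tool(
  targets=[
    [0, 0, 2, 0],
    [0, 0, 4, 0],
    [0, 0, 5.4, 0],
    [0, 0, 6, 0],
    [0, 0, 6, 0],
    [0, 0, 6, 0],
  ],
)

```text
time: 2.6
tool_pos: [0.5495, 0.08, 0.1755]
ee_rot: [3.14, -0.001, 1.082]
wrist_force: [0.2, -0.5, 1.2]
width: 0.0278
finger_force: 0.0
```

servo_tool(
  targets=[
    [0, 0, 0, 0],
    [0, 0, 0, 0],
    [0, 0, 0, 0],
    [0, 0, 0, 0],
  ],
  claw=205,
)

```text
time: 3.1
tool_pos: [0.549, 0.08, 0.1746]
ee_rot: [3.141, -0.0, 1.082]
wrist_force: [-0.8, -0.3, 0.0]
width: 0.0179
finger_force: 0.0
```

servo_tool(
  targets=[
    [0, 0, 0, -8],
    [0, 0, 0, -16],
    [0, 0, 0, -24],
    [0, 0, 0, -32],
    [0, 0, 0, -40],
    [0, 0, 0, -40],
  ],
)

```text
time: 3.85
tool_pos: [0.5482, 0.0807, 0.1743]
ee_rot: [-3.14, -0.002, 1.779]
wrist_force: [-2.1, 2.5, 0.8]
width: 0.0184
finger_force: 2.2
```

```bash
python3 - <<'E'
from h import *
o=get_obs(); print(o["tool_pos"],o["ee_rot"],o["wrist_force"],o["wrist_torque"],o["width"])
im=snapshot("wrist")
a=np.vstack([cv2.resize(im[150:290,240:400],None,fx=3,fy=3,interpolation=cv2.INTER_CUBIC)]);s=snapshot("side")[170:230,270:370]
b=cv2.resize(s,(320,192),interpolation=cv2.INTER_CUBIC)
c=np.zeros((420,800,3),np.uint8);c[:,:480]=a;c[:192,480:]=b;cv2.imwrite("pics/t1.png",c)
E
```

```text
[0.54823851 0.08071642 0.1742974 ] [-3.14004180e+00 -1.71843015e-03  1.77903116e+00] [-2.1388974   2.51929581  0.77701304] [ 0.49141098  0.41215386 -0.01214436] 0.018381728024058425
```

View pics/t1.png

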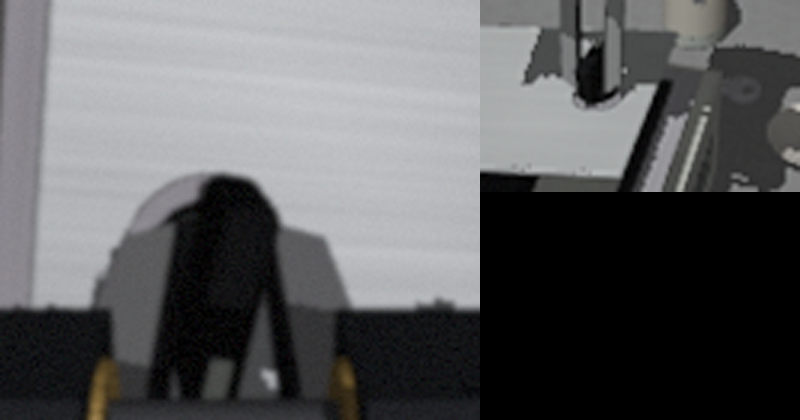

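The ridge end is now at the lower left of the crop, about (220,375), and the far end at (240,190). The knob is therefore about 4° from its 0 stop and clear of the edge. I'll realign and follow the lid down on the hub without gripping.

servo_tool(
  targets=[
    [0, 0, 0, 4.5],
    [0, 0, 0.3, 9],
    [0, -0.1, 0.7, 9],
    [0, -0.2, 1.1, 9],
    [0, -0.25, 1.4, 9],
    [0, -0.3, 1.6, 9],
    [0, -0.3, 1.6, 9],
  ],
)

```text
time: 4.82
tool_pos: [0.5462, 0.0792, 0.1585]
ee_rot: [3.141, 0.0, 1.623]
wrist_force: [-2.5, 0.4, 3.2]
width: 0.0184
finger_force: 2.4
```

servo_tool(
  targets=[
    [0, -0.1, 0.1, 0],
    [0, -0.2, 0.25, 0],
    [0, -0.25, 0.4, 0],
    [0, -0.25, 0.4, 0],
  ],
)

```text
time: 5.32
tool_pos: [0.5447, 0.0792, 0.155]
ee_rot: [3.138, 0.0, 1.623]
wrist_force: [4.5, 0.9, 3.8]
width: 0.0187
finger_force: 2.1
```

servo_tool(
  targets=[
    [0, -0.02, 0.1, 0],
    [0, -0.04, 0.1, 0],
  ],
)

```text
time: 5.58
tool_pos: [0.5436, 0.0792, 0.1537]
ee_rot: [3.141, 0.0, 1.623]
wrist_force: [3.5, -0.9, 3.8]
width: 0.0186
finger_force: 2.2
```

servo_tool(
  targets=[
    [0, -0.02, 0.1, 0],
    [0, -0.04, 0.1, 0],
  ],
)

```text
time: 5.82
tool_pos: [0.5428, 0.0792, 0.1525]
ee_rot: [3.141, 0.0, 1.623]
wrist_force: [3.6, -0.1, 4.5]
width: 0.0185
finger_force: 2.2
```

servo_tool(
  targets=[
    [0, 0.05, 0.1, 0],
    [0, 0.05, 0.1, 0],
  ],
)

```text
time: 6.08
tool_pos: [0.5427, 0.0792, 0.1512]
ee_rot: [-3.14, 0.0, 1.623]
wrist_force: [1.4, -1.2, 4.6]
width: 0.0185
finger_force: 2.3
```

servo_tool(
  targets=[
    [0, 0, 0.08, 0],
    [0, 0, 0.08, 0],
  ],
)

```text
time: 6.32
tool_pos: [0.5427, 0.0792, 0.1504]
ee_rot: [-3.14, 0.0, 1.623]
wrist_force: [1.9, -0.4, 5.6]
width: 0.0184
finger_force: 2.4
```

servo_tool(
  targets=[
    [0, 0, 0.08, 0],
    [0, 0, 0.08, 0],
  ],
)

```text
time: 6.58
tool_pos: [0.5426, 0.0792, 0.1497]
ee_rot: [-3.14, 0.0, 1.623]
wrist_force: [0.5, -0.5, 3.9]
width: 0.018
finger_force: 2.5
```

servo_tool(
  targets=[
    [0, 0, 0.06, 0],
    [0, 0, 0.06, 0],
  ],
)

```text
time: 6.82
tool_pos: [0.5426, 0.0792, 0.1491]
ee_rot: [-3.14, 0.0, 1.623]
wrist_force: [-0.4, -0.8, 5.6]
width: 0.0183
finger_force: 2.6
```

servo_tool(
  targets=[
    [0, 0, 0.06, 0],
    [0, 0, 0.06, 0],
  ],
)

```text
time: 7.08
tool_pos: [0.5425, 0.0792, 0.1485]
ee_rot: [-3.14, 0.0, 1.623]
wrist_force: [0.7, -0.7, 5.7]
width: 0.0182
finger_force: 2.7
```

servo_tool(
  targets=[
    [0, 0, 0.06, 0],
    [0, 0, 0.06, 0],
  ],
)

```text
time: 7.32
tool_pos: [0.5425, 0.0792, 0.1479]
ee_rot: [-3.14, 0.0, 1.623]
wrist_force: [0.3, -0.8, 6.5]
width: 0.0182
finger_force: 2.8
```

servo_tool(
  targets=[
    [0, 0, 0.06, 0],
    [0, 0, 0.06, 0],
  ],
)

```text
time: 7.58
tool_pos: [0.5424, 0.0792, 0.1474]
ee_rot: [-3.14, 0.0, 1.623]
wrist_force: [-0.3, -0.7, 6.2]
width: 0.0185
finger_force: 2.9
```

servo_tool(
  targets=[
    [0, 0, 0.06, 0],
    [0, 0, 0.06, 0],
  ],
)

```text
time: 7.82
tool_pos: [0.5424, 0.0792, 0.1469]
ee_rot: [-3.14, 0.0, 1.623]
wrist_force: [-0.3, 0.4, 5.8]
width: 0.0188
finger_force: 3.1
```

servo_tool(
  targets=[
    [0, 0, 0.06, 0],
    [0, 0, 0.06, 0],
  ],
)

```text
time: 8.07
tool_pos: [0.5424, 0.0791, 0.1464]
ee_rot: [-3.14, 0.0, 1.623]
wrist_force: [-0.8, -0.5, 6.1]
width: 0.0183
finger_force: 3.3
```

servo_tool(
  targets=[
    [0, 0, 0.06, 0],
    [0, 0, 0.06, 0],
  ],
)

```text
time: 8.32
tool_pos: [0.5423, 0.0792, 0.1459]
ee_rot: [-3.14, 0.0, 1.623]
wrist_force: [-1.0, -1.1, 7.3]
width: 0.0186
finger_force: 3.4
```

servo_tool(
  targets=[
    [0, 0, 0.06, 0],
    [0, 0, 0.06, 0],
  ],
)

```text
time: 8.57
tool_pos: [0.5423, 0.0792, 0.1454]
ee_rot: [-3.14, 0.0, 1.623]
wrist_force: [-0.7, -0.8, 7.5]
width: 0.0186
finger_force: 3.6
```

servo_tool(
  targets=[
    [0, 0, 0.06, 0],
    [0, 0, 0.06, 0],
  ],
)

```text
time: 8.82
tool_pos: [0.5423, 0.0792, 0.1448]
ee_rot: [-3.139, 0.0, 1.623]
wrist_force: [-2.0, 0.3, 6.9]
width: 0.0187
finger_force: 3.7
```

servo_tool(
  targets=[
    [0, -0.03, 0.06, 0],
    [0, -0.03, 0.06, 0],
  ],
)

```text
time: 9.07
tool_pos: [0.5422, 0.0792, 0.1444]
ee_rot: [-3.14, 0.0, 1.623]
wrist_force: [-1.4, -1.6, 7.5]
width: 0.0185
finger_force: 3.7
```

servo_tool(
  targets=[
    [0, -0.02, 0.06, 0],
    [0, -0.02, 0.06, 0],
  ],
)

```text
time: 9.32
tool_pos: [0.5422, 0.0792, 0.1442]
ee_rot: [-3.141, 0.0, 1.623]
wrist_force: [-1.6, -1.2, 9.0]
width: 0.0185
finger_force: 4.3
```

servo_tool(
  targets=[
    [0, 0, 0.04, 0],
    [0, 0, 0.04, 0],
    [0, 0, 0.04, 0],
  ],
)

```text
time: 9.7
tool_pos: [0.5422, 0.0792, 0.1441]
ee_rot: [-3.141, 0.0, 1.623]
wrist_force: [-2.2, -0.8, 8.7]
width: 0.0183
finger_force: 4.8
```

servo_tool(
  targets=[
    [0, 0, 0.04, 0],
    [0, 0, 0.04, 0],
    [0, 0, 0.04, 0],
  ],
)

```text
time: 10.07
tool_pos: [0.5422, 0.0792, 0.144]
ee_rot: [-3.141, 0.0, 1.623]
wrist_force: [-2.4, -1.4, 10.8]
width: 0.0184
finger_force: 5.3
```

Strip contact shows at TCP z of about 0.1443, with about 7.4 N of spring load. The target at the knob is about 24 N, which puts about 14 N on the strip.

servo_tool(
  targets=[
    [0, 0, 0.04, 0],
    [0, 0, 0.08, 0],
    [0, 0, 0.08, 0],
    [0, 0, 0.08, 0],
  ],
)

```text
time: 10.58
tool_pos: [0.5423, 0.0791, 0.1438]
ee_rot: [3.142, 0.0, 1.623]
wrist_force: [-3.2, -0.9, 12.4]
width: 0.0185
finger_force: 6.4
```

servo_tool(
  targets=[
    [0, 0, 0.04, 0],
    [0, 0, 0.08, 0],
    [0, 0, 0.08, 0],
    [0, 0, 0.08, 0],
  ],
)

```text
time: 11.08
tool_pos: [0.5423, 0.0792, 0.1437]
ee_rot: [3.141, 0.0, 1.623]
wrist_force: [-4.3, -1.2, 13.7]
width: 0.0185
finger_force: 7.4
```

servo_tool(
  targets=[
    [0, -0.05, 0.08, 0],
    [0, -0.08, 0.16, 0],
    [0, -0.08, 0.16, 0],
    [0, -0.08, 0.16, 0],
  ],
)

```text
time: 11.58
tool_pos: [0.5422, 0.0792, 0.1434]
ee_rot: [3.139, 0.0, 1.623]
wrist_force: [-3.5, -0.6, 18.2]
width: 0.0184
finger_force: 9.0
```

servo_tool(
  targets=[
    [0, -0.03, 0.06, 0],
    [0, -0.05, 0.12, 0],
    [0, -0.05, 0.12, 0],
    [0, -0.05, 0.12, 0],
  ],
)

```text
time: 12.08
tool_pos: [0.5422, 0.0792, 0.1432]
ee_rot: [3.137, 0.0, 1.623]
wrist_force: [-4.9, -0.4, 21.7]
width: 0.0185
finger_force: 10.3
```

servo_tool(
  targets=[
    [0, -0.02, 0.08, 0],
    [0, -0.02, 0.08, 0],
    [0, -0.02, 0.08, 0],
  ],
)

```text
time: 12.45
tool_pos: [0.5422, 0.0791, 0.143]
ee_rot: [3.136, 0.0, 1.623]
wrist_force: [-4.6, -1.6, 22.5]
width: 0.0183
finger_force: 11.2
```

servo_tool(
  targets=[
    [0, 0, 0, 5],
    [0, 0, 0, 10],
    [0, 0, 0, 15],
    [0, 0, 0, 15],
  ],
)

```text
time: 12.95
tool_pos: [0.5423, 0.0792, 0.143]
ee_rot: [3.136, -0.001, 1.361]
wrist_force: [-4.6, -0.9, 22.0]
width: 0.0185
finger_force: 11.1
```

servo_tool(
  targets=[
    [0, 0, 0.05, 5],
    [0, 0, 0.1, 10],
    [0, 0, 0.1, 15],
    [0, 0, 0.1, 15],
  ],
)

```text
time: 13.45
tool_pos: [0.5424, 0.0789, 0.1428]
ee_rot: [3.136, -0.002, 1.099]
wrist_force: [-5.6, -1.1, 24.9]
width: 0.0186
finger_force: 12.4
```

servo_tool(
  targets=[
    [0, 0, 0, 6],
    [0, 0, 0, 12],
    [0, 0, 0, 18],
    [0, 0, 0, 18],
  ],
)

```text
time: 13.95
tool_pos: [0.5424, 0.0787, 0.1428]
ee_rot: [3.136, -0.004, 0.785]
wrist_force: [-5.3, -1.8, 24.4]
width: 0.0183
finger_force: 12.4
```

servo_tool(
  targets=[
    [0, 0, 0, 6],
    [0, 0, 0, 12],
    [0, 0, 0, 18],
    [0, 0, 0, 18],
  ],
)

```text
time: 14.45
tool_pos: [0.5424, 0.0784, 0.1428]
ee_rot: [3.137, -0.005, 0.47]
wrist_force: [-5.4, -3.3, 24.1]
width: 0.0181
finger_force: 12.5
```

```bash
python3 - <<'E'
from h import *
o=get_obs(); print(o["tool_pos"],o["ee_rot"],o["wrist_force"],o["wrist_torque"],o["width"])
im=snapshot("wrist")
a=cv2.resize(im[150:290,240:400],None,fx=3,fy=3,interpolation=cv2.INTER_CUBIC);s=snapshot("side")[160:250,270:370]
b=cv2.resize(s,(320,288),interpolation=cv2.INTER_CUBIC)
c=np.zeros((420,800,3),np.uint8);c[:,:480]=a;c[:288,480:]=b;cv2.imwrite("pics/t2.png",c)
E
```

```text
[0.54236623 0.07835576 0.14280568] [ 3.1373104  -0.00474338  0.47045226] [-5.3690858  -3.2782412  24.14804663] [-0.55512442  1.09089035  0.06456148] 0.018118281856817003
```

View pics/t2.png

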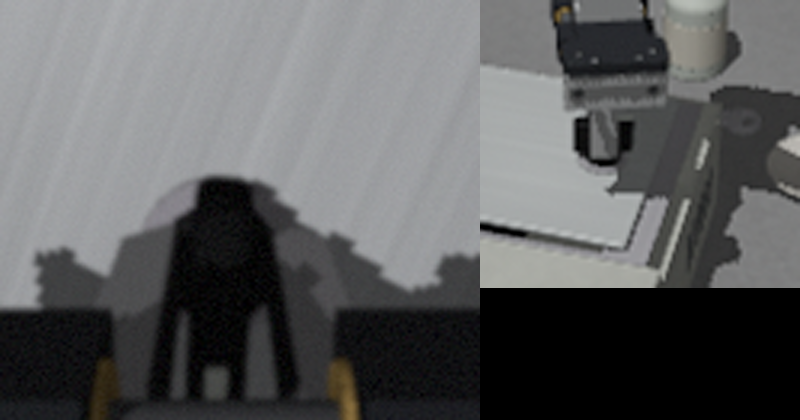

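The wing is following, aligned with the fingers (ridge at (216,380)). The knob is at about 68°, so about 22° remain.

servo_tool(
  targets=[
    [0, 0, 0, 6],
    [0, 0, 0, 12],
    [0, 0, 0, 18],
    [0, 0, 0, 18],
  ],
)

```text
time: 15.05
tool_pos: [0.5422, 0.0781, 0.1428]
ee_rot: [3.139, -0.005, 0.156]
wrist_force: [-5.5, -2.7, 24.8]
width: 0.0188
finger_force: 12.7
```

```bash
python3 -c "
from bench import *
o=get_obs();print(o['ee_rot'],o['wrist_force'],o['wrist_torque'])"
```

```text
[ 3.13855223 -0.00534907  0.15611879] [-5.45248668 -2.74307534 24.79719809] [-0.53571861  1.18320827  0.04234906]
```

servo_tool(
  targets=[
    [0, 0, 0, 2],
    [0, 0, 0, 4],
    [0, 0, 0, 4],
  ],
)

```text
time: 15.42
tool_pos: [0.5423, 0.0781, 0.1428]
ee_rot: [3.139, -0.006, 0.087]
wrist_force: [-4.8, -3.4, 24.7]
width: 0.0183
finger_force: 12.6
```

```bash
python3 -c "
from bench import *
o=get_obs();print(o['ee_rot'],o['wrist_force'],o['wrist_torque'])"
```

```text
[ 3.13897837 -0.00571503  0.08698449] [-4.84197045 -3.43601878 24.74519207] [-0.58569022  1.11866846  0.06490171]
```

servo_tool(
  targets=[
    [0, 0, 0, 1.5],
    [0, 0, 0, 3],
    [0, 0, 0, 3],
  ],
)

```text
time: 15.8
tool_pos: [0.5428, 0.0784, 0.1428]
ee_rot: [3.14, -0.007, 0.035]
wrist_force: [-3.8, -3.6, 24.6]
width: 0.0184
finger_force: 12.2
```

```bash
python3 - <<'E'
from h import *
o=get_obs();print(o['ee_rot'],o['wrist_force'],o['wrist_torque'])
im=snapshot("wrist");cv2.imwrite("pics/t3.png",cv2.resize(im[150:290,220:420],None,fx=4,fy=4,interpolation=cv2.INTER_CUBIC))
E
```

```text
[ 3.13974696 -0.0071361   0.03473065] [-3.83058984 -3.59403148 24.57634922] [-0.45572785  0.95827777  0.02552699]
```

View pics/t3.png

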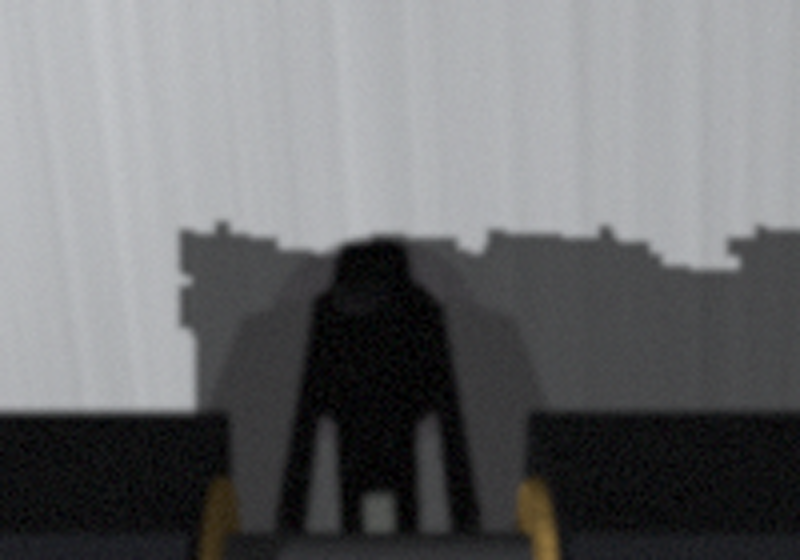

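The ridge is at (380,510) and the far end at (372,250), so the wing sits within a few degrees of the fingers, at about 91°. The twist torque has dropped as the fingers slip at the stop. I'll release straight up.

servo_tool(
  targets=[
    [0, 0, -0.15, 0],
    [0, 0, -0.3, 0],
    [0, 0, -0.5, 0],
    [0, 0, -0.7, 0],
    [0, 0, -0.9, 0],
    [0, 0, -0.9, 0],
  ],
)

```text
time: 16.6
tool_pos: [0.5398, 0.0793, 0.1439]
ee_rot: [-3.141, 0.004, 0.035]
wrist_force: [-0.8, 0.5, 1.6]
width: 0.0186
finger_force: 0.7
```

servo_tool(
  targets=[
    [0, 0, 0, 0],
    [0, 0, 0, 0],
    [0, 0, -0.5, 0],
    [0, 0, -2, 0],
    [0, 0, -4, 0],
    [0, 0, -7, 0],
    [0, 0, -10, 0],
    [0, 0, -10, 0],
  ],
  claw=170,
)

```text
time: 17.6
tool_pos: [0.5429, 0.0792, 0.2496]
ee_rot: [-3.142, -0.008, 0.035]
wrist_force: [-0.2, -0.7, -0.5]
width: 0.0316
finger_force: 0.0
```

```bash
python3 - <<'E'
from h import *
o=get_obs();print(o['tool_pos'],o['ee_rot'],o['wrist_force'])
im=snapshot("wrist");s=snapshot("side")[150:320,180:380]
c=np.zeros((560,800,3),np.uint8);c[:250,:400]=cv2.resize(im,(400,250));c[:272,400:720]=cv2.resize(s,(320,272),interpolation=cv2.INTER_CUBIC)
c[272:552,:]=cv2.resize(im[100:240,120:520],None,fx=2,fy=2,interpolation=cv2.INTER_CUBIC);cv2.imwrite("pics/t4.png",c)
E
```

```text
[0.54291349 0.07920788 0.24962823] [-3.14155035 -0.00811916  0.03493383] [-0.19242849 -0.6704053  -0.54063068]
```

View pics/t4.png

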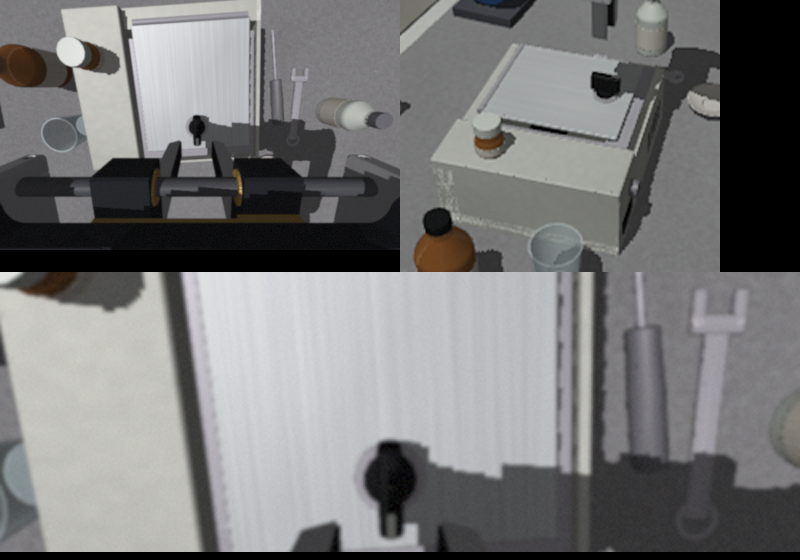

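The lid stays shut, the wing points straight to the front (ridge at (391,525), far end at (388,447) in the crop), and everything else is in place. I'll hand the job in.

```bash
python3 -c "
from bench import *
print(close_job())"
```

```text
the job is handed in; nothing more can be done
None
```

The hatch is latched and the job is handed in: I turned the tongue back to the side, held the lid down with about 13–14 N on the strip, and turned the knob clockwise to about 91° (at or close to its stop). In the last pictures the lid stays shut with the gripper clear, and the bystanders in view look untouched.

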